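# Stow the test rod, then hold the tooling block home in the nest corner

## Task

First clear the locating nest: take the test rod off it, push it down past the sprung jaw until it sits fully home in the fork clip with the jaw shut over it, and let go of it. Then set the tooling block flat in the nest with a long side against the left fence and an end against the far fence, press it firmly into that corner so it is flush against both fences at once, and finish still gripping and pressing it there. Do not disturb the other parts on the bench.

Things in the scene. Friction and masses are not known exactly. Their poses are not given: they have to be found in the camera images.
- block: Loose aluminium tooling block, 0.4 to 0.75 kg, on the bench left or right of the nest: foot 80 (x) x 64 (y) x 36 (z) mm, with an upright tang on its middle, 56 (x) x 18 (y) mm, from 36 to 74 mm above the underside. Origin: centre of the underside; z up, x along the long side and the tang. Grip the tang across its 18 mm. The two ends are alike: either may meet the far fence.
- rod: Loose round steel rod, 12 mm diameter, 160 mm long along its x, with a 20 mm square, 12 mm long head at each end (round part free from -68 to +68 mm), about 0.2 kg. It lies aslant on the nest plate in front of the corner, axis 10 mm above the plate. Origin: 10 mm below the axis at mid length.
- rod_center (a point): Point on the rod's axis at mid length.
- nest: Locating nest fixed to the bench, turned up to 0.35 rad: steel plate 190 x 190 x 10 mm with two dark steel fences, 16 mm thick, 30 mm high above the plate (tops 40 mm above the bench), along its far (+x) and left (+y) edges. Origin: centre of the plate's underside, on the bench; x away from the robot to the far fence, y to the left fence.
- nest_corner (a point): Inner corner where the two fences' inner faces meet the plate's top: 75, 75, 10 mm in the nest's frame, same axes. The block is home when its origin lies at -40, -32, 0 mm from it, its x along the nest's x. Plate, fences and the block's foot are ground and lightly oiled, so they slide easily on one another (friction about 0.15).
- fence_far: The far fence of the nest, inner face across the nest's x; origin: centre of its underside, 8 mm behind its inner face.
- fence_left: The left fence of the nest, inner face across the nest's y; origin: centre of its underside, 8 mm behind its inner face.
- clip: Fork clip fixed to the bench, beside the nest. Base 130 (x) x 70 (y) x 10 mm; two forks at x = -50 and +50 mm, 10 mm thick, with a 14 mm slot along x open upwards, floor 44 mm up; tall flared prong on +y ends 79 mm up, short prong on -y 52 mm. Between x = -36 and +36 mm gripper fingers have free room down to 24 mm up. Origin: centre of the underside. Either end of the rod may go to +x.
- clip_seat (a point): Where the middle of the rod's axis sits when home: 50 mm above the clip's underside, in the middle of the slot; axes as the clip. Keep the rod's middle within 13 mm along x, so that its square heads stay clear of the forks.
- jaw (a joint): Sprung jaw of the clip, rad: 0 shut, positive swings out to -y. Two round noses (10 mm diameter, 58 to 68 mm up, at x = -40 and +40 mm) reach over the slot to 1 mm short of its middle. A rod pushed straight down the slot swings it some 0.1 to 0.15 rad, taking 5 to 12 N; it springs back to 0 over the seated rod and keeps it from lifting out.
- toolholder: Bystander: round steel tool holder with a tapered top, 62 mm diameter, 85 mm high, beyond the nest. Origin: centre of the underside. Leave alone.
- veeblock: Bystander: dark steel block with a slot along its top, 60 x 50 x 42 mm, beyond the nest. Origin: centre of the underside. Leave alone.
- collar: Bystander: steel ring, 72 mm outside, 44 mm inside, 24 mm high, lying flat beyond the nest. Origin: centre of the underside. Leave alone.

How it is judged:
By the outcome, as a careful person would: the job done as asked, in the order asked, and still so for the second after the job is handed in, while the arm keeps its last pose, push and grip.
It also fails if it takes over 61 s, if anything falls off the work surface, if the arm or the gripper's body presses on something with over 40 N, if the wrist force passes 120 N, or if a joint passes its speed limit or range.

## Robot

A 6-joint arm with a two-finger parallel gripper is mounted at the origin on the work surface. World frame = base frame: x ahead of the robot, y to its left, z up, the work surface at z = 0. Lengths are in m, angles in degrees, forces in N, time in s.
With the tool pointing down it reaches from about 0.35 to 0.875 m from the base axis. Payload 4.2 kg.
Tool frame: the origin (TCP) lies midway between the tips of the shut fingers; the grasp point (between the pads) lies r.pinch_z behind it (r.pinch_z is the distance from the TCP to the grasp point, in m); z points along the fingers, y is the direction in which the jaws open and shut (so a half turn about z gives the same grasp; the last joint's range is limited). The gripper opens to 87 mm and grips with 3 to 60 N. Pads are 19 mm wide; open, the fingers measure 117 mm over their backs; the gripper's body (75 mm by 190 mm) begins 51 mm behind the grasp point.
Start: joints at [79.561, 22.042, 0.453, 0, -68.411, -14.817], TCP at [0.267, 0.565, 0.223] pointing down, gripper open.
Joint ranges: [-179.83, 179.83], [-69.29, 118.12], [-61.27, 80.66], [-181.25, 117.63], [-171.15, -9.14], [-177.46, 177.46]. Speed limits (degrees/s): [159.86, 159.86, 180, 180, 180, 180].

## Interface

Orientations are given as a 3x3 rotation matrix whose columns are the frame's x, y, z axes.
In Python, from station import r gives the robot as it stands. The module is installed in compiled form; this text tells all that it offers.
- The arm moves only by the tool play_rows, never from a script. Its argument "deltas" is a list of rows, each a list of 7 numbers: the shift along the tool's x, y, z in units of 25 mm (1.0 is 25 mm), then the turn, a rotation vector about the tool's x, y, z in units of 5 degrees (1.0 is 5 degrees), then the finger opening in mm, from 0 to 87. In form: [[tx, ty, tz, wx, wy, wz, fingers], ...]. A call has 1 to 12 rows; each row is the pose to reach, as a shift and turn from the pose commanded when the call began, along the tool's axes at that moment; what a row does not reach only later rows make up. A row lasts 1/10 s, in which the tool goes at most 50 mm and 8.59 degrees, less where a joint would pass 70% of its speed; a pose out of reach is approached as far as the arm can. A call with a gripper value outside its range is refused whole. The fingers move at their own pace and stop on an object; the grip force is fixed at half the most. Time passes only in rows, so rows that repeat a pose let the fingers close. It gives the time, the measured TCP pose, the force and the opening at its end, in the units of the state.
- r.sense(): the state, without advancing time (a new reading comes with each control period).
- r.capture(name): name is "side" or "top" or "wrist"; returns a dict with "pixels" (384x512x3 uint8, red, green, blue), "camera_matrix" (3x3 intrinsics, pixels), "R" (3x3) and "t" (3): a world point X has camera coordinates R X + t; the wrist camera has in their place "T_tool_cam" (4x4, takes a point from camera to tool coordinates, whose origin is the TCP and whose axes are the flange's). Camera axes: x right, y down, z forward; pixel columns grow to the right and rows downward; lengths in m; the calibration is good to about 2 mm. A picture is of the moment at which its call begins: read the wrist's pose just before it. There is no depth.
- r.finish_job(): hands the job in, once; it reports no verdict.
Trained networks look in the newest picture that a camera, given by its name, has taken for a name from the list of things; names that differ only in an ending like _2 or _b are one class to them, and where a whole thing is asked for, a point or a joint stands for the part that bears it (a point fixed in the world has none). Each returns a list of dicts, best first, with "score" (0 to 1); they miss things now and then, are a little off and sometimes report something else, mostly with a low value. They report only what shows in the picture. A call takes as long as a camera call.
- r.spot_in(camera, target): "centre" ([x, y, z] in m, in world coordinates, good to about 4 mm: the middle of the surface that is visible of it).
- r.cut_out(camera, target): "region" (384x512 bool, what is visible of it).
The state is a dict: "time_s": time; "joints": joint angles; "joint_velocities": joint speeds; "effort": joint torques, N m; "tcp_pos": TCP position; "ee_rot": TCP orientation; "wrist_force": force on the tool from outside, world axes, zero at the start; "moment": the same for the moment, N m; "gripper_width": opening from 0.0 (shut) to 1.0 (fully open).
Only numpy, scipy, OpenCV 4.12 (cv2) and the standard library are available. Lean on these libraries where they do the work, as an engineer would, in place of code of your own. Each camera call takes 0.05 s, during which the arm holds its last target.

## Working session

There is one attempt and no reset: what is moved stays moved. The work goes in short steps, Python scripts to look and compute and a tool call to move; the robot and the scene stay as the last step left them, time stands still between calls to the robot, and variables do not carry over. Pictures are saved under pics/ and viewed, and the job is handed in when it is done.

Besides the shell and the picture viewer there is one more tool, called as name(argument=value, ...) on one line, values as JSON. play_rows: Moves the arm, as the interface text tells. Its arguments: {"type":"object","properties":{"deltas":{"type":"array","items":{"type":"array","items":{"type":"number"}}}},"required":["deltas"]}

```bash
mkdir -p pics; ls; cat > h.py <<'E'
import numpy as np, cv2
from station import r
def snap(n,f):
    c=r.capture(n); cv2.imwrite('pics/'+f,c['pixels'][:,:,::-1]); return c
E
python3 - <<'E'
from h import *
import pickle
s=r.sense(); print({k:np.round(v,3).tolist() for k,v in s.items()}); print(r.pinch_z)
d={}
for n in ['side','top','wrist']:
    c=snap(n,n+'0.png'); d[n]=c; print(n,np.round(c['camera_matrix'],1).tolist(), c.get('T_tool_cam'))
    if 'R' in c: print('cam pos',-c['R'].T@c['t'])
pickle.dump(d,open('c0.pkl','wb'))
for n in ['top','side']:
  for t in ['block','rod','nest','fence_far','fence_left','clip','toolholder','veeblock','collar']:
    print(n,t,[(round(x['score'],2),np.round(x['centre'],3).tolist()) for x in r.spot_in(n,t)[:2]])
print(r.sense()['time_s'])
E
```

```text
pics
{'time_s': 0.0, 'joints': [79.562, 22.088, 0.38, -0.031, -68.412, -14.817], 'joint_velocities': [-0.005, -0.031, 0.091, -0.065, -0.035, -0.146], 'effort': [0.0, -39.067, 18.74, 4.22, 0.011, -0.0], 'tcp_pos': [0.266, 0.565, 0.221], 'ee_rot': [[0.904, -0.427, -0.001], [-0.427, -0.904, -0.002], [0.0, 0.002, -1.0]], 'wrist_force': [-0.436, -0.329, -0.345], 'moment': [0.034, -0.003, -0.005], 'gripper_width': 0.999}
0.0187
side [[380.3, 0.0, 253.1], [0.0, 380.3, 187.6], [0.0, 0.0, 1.0]] None
cam pos [0.46106162 0.68905661 0.69457531]
top [[358.2, 0.0, 262.9], [0.0, 358.2, 190.2], [0.0, 0.0, 1.0]] None
cam pos [ 0.54969309 -0.0159536   0.99493636]
wrist [[284.2, 0.0, 254.5], [0.0, 284.2, 190.9], [0.0, 0.0, 1.0]] [[-3.20396671e-04 -9.60168295e-01 -2.79422160e-01  7.80722351e-02]
 [ 9.99999893e-01 -2.14551399e-04 -4.09384804e-04  3.45901919e-04]
 [ 3.33127894e-04 -2.79422261e-01  9.60168261e-01 -1.61333447e-01]
 [ 0.00000000e+00  0.00000000e+00  0.00000000e+00  1.00000000e+00]]
top block [(0.81, [0.491, 0.28, 0.038]), (0.18, [0.744, 0.037, 0.046])]
top rod [(0.68, [0.52, 0.011, 0.023])]

[... 191 characters left out ...]
0.58, [0.49, 0.28, 0.037])]
top clip [(0.89, [0.556, -0.259, 0.015])]
top toolholder [(0.98, [0.701, -0.247, 0.038])]
top veeblock [(0.7, [0.745, 0.036, 0.043])]
top collar [(0.88, [0.722, 0.281, 0.025])]
side block [(0.61, [0.49, 0.297, 0.034]), (0.44, [0.702, -0.241, 0.035])]
side rod [(0.49, [0.524, 0.006, 0.024])]
side nest [(0.73, [0.525, 0.04, 0.011])]
side fence_far [(0.69, [0.598, 0.083, 0.039])]
side fence_left [(0.69, [0.498, 0.109, 0.038]), (0.21, [0.532, 0.043, 0.009])]
side clip [(0.74, [0.556, -0.255, 0.011])]
side toolholder [(0.8, [0.702, -0.242, 0.036]), (0.42, [0.526, 0.04, 0.009])]
side veeblock [(0.6, [0.742, 0.053, 0.034])]
side collar [(0.55, [0.72, 0.288, 0.022])]
1.05
```

View pics/top0.png

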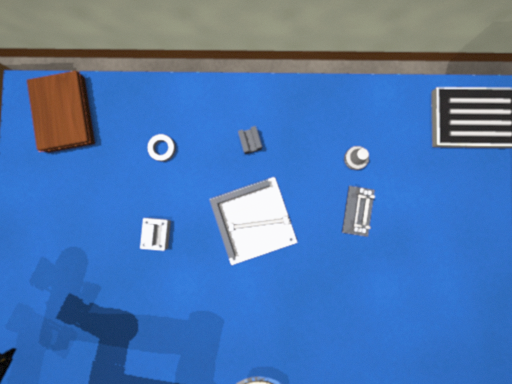

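View pics/side0.png

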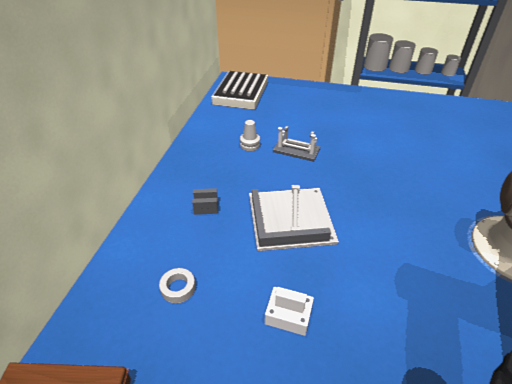

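View pics/wrist0.png

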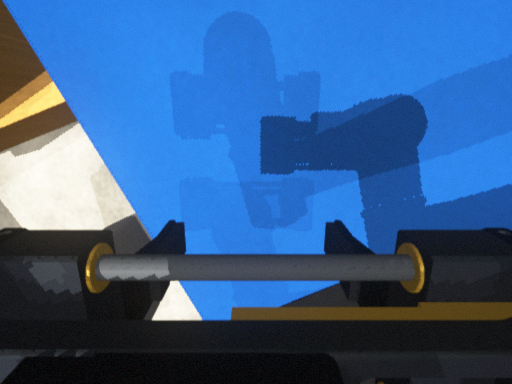

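Top view: block ~(155,234), nest ~(253,220) with the rod from (225,228) to (292,220), and the clip ~(360,210). Next I'll get rough yaws, then look from the wrist camera.

```bash
cat >> h.py <<'E'
import pickle,json,os
from scipy.spatial.transform import Rotation as Ro
def proj(c,X,s=None):
    X=np.atleast_2d(X)
    if 'R' in c: P=X@c['R'].T+c['t']
    else:
        T=np.eye(4);T[:3,:3]=np.array(s['ee_rot']);T[:3,3]=s['tcp_pos']
        W=np.linalg.inv(T@c['T_tool_cam']); P=X@W[:3,:3].T+W[:3,3]
    p=P@c['camera_matrix'].T; return p[:,:2]/p[:,2:]
def unproj(c,uv,z,s=None):
    uv=np.atleast_2d(uv); d=np.c_[uv,np.ones(len(uv))]@np.linalg.inv(c['camera_matrix']).T
    if 'R' in c: Rw=c['R'].T; o=-Rw@c['t']
    else:
        T=np.eye(4);T[:3,:3]=np.array(s['ee_rot']);T[:3,3]=s['tcp_pos']; T=T@c['T_tool_cam']; Rw=T[:3,:3];o=T[:3,3]
    d=d@Rw.T; return o+d*((z-o[2])/d[:,2:])
# commanded pose: pos + yaw (deg) of tool x, tool pointing down
def cmd(): return json.load(open('cmd.json'))
def Rdown(yaw):
    a=np.radians(yaw); x=[np.cos(a),np.sin(a),0]; z=[0,0,-1]; return np.c_[x,np.cross(z,x),z]
def plan(pos,yaw,fing):
    c=cmd(); R=Rdown(c['yaw']); t=R.T@(np.array(pos)-c['pos'])/0.025
    w=-(yaw-c['yaw'])/5
    print('row', np.round([*t,0,0,w,fing],2).tolist(),'dist mm',round(np.linalg.norm(t)*25,1),'rows>=',np.ceil(max(np.linalg.norm(t)/2,abs(w)*5/8.59)))
def done(t,w=0):
    c=cmd(); R=Rdown(c['yaw']); c['pos']=(np.array(c['pos'])+R@np.array(t)*0.025).tolist(); c['yaw']-=5*w
    json.dump(c,open('cmd.json','w')); s=r.sense(); yaw=np.degrees(np.arctan2(s['ee_rot'][1][0],s['ee_rot'][0][0]))
    print('cmd',np.round(c['pos'],4),round(c['yaw'],2),'meas',np.round(s['tcp_pos'],4),round(yaw,2),'F',np.round(s['wrist_force'],1),'M',np.round(s['moment'],2),'w',round(s['gripper_width'],3),'t',s['time_s'])
    return s
if not os.path.exists('cmd.json'):
    s=r.sense(); json.dump(dict(pos=[.267,.565,.223],yaw=float(np.degrees(np.arctan2(s['ee_rot'][1][0],s['ee_rot'][0][0])))),open('cmd.json','w'))
E
python3 - <<'E'
from h import *
d=pickle.load(open('c0.pkl','rb'))
im=d['top']['pixels'][:,:,::-1]; cv2.imwrite('pics/crop.png',cv2.resize(im[170:275,130:390],None,fx=3,fy=3,interpolation=cv2.INTER_CUBIC))
c=d['top']
print(cmd())
print('rod',unproj(c,[[225,228],[290,221]],.02))
print('clip', unproj(c,[[349,186],[345,234],[368,236],[374,190]],.02))
print('nest', unproj(c,[[211,197],[275,178],[297,242],[233,263]],.01))
plan([.5,.0,.223],-5,87)
E
```

```text
{'pos': [0.267, 0.565, 0.223], 'yaw': -25.255055134862058}
rod [[ 0.50639132  0.09933256  0.02      ]
 [ 0.52822286 -0.07660937  0.02      ]]
clip [[ 0.62574543 -0.23584527  0.02      ]
 [ 0.49571609 -0.22523943  0.02      ]
 [ 0.49140603 -0.28703335  0.02      ]
 [ 0.61587868 -0.30352851  0.02      ]]
nest [[ 0.59035708  0.14111072  0.01      ]
 [ 0.64557692 -0.03452722  0.01      ]
 [ 0.47125317 -0.09695142  0.01      ]
 [ 0.41145762  0.07653286  0.01      ]]
row [18.07, 16.46, 0.0, 0.0, 0.0, -4.05, 87.0] dist mm 611.2 rows>= 13.0
```

View pics/crop.png

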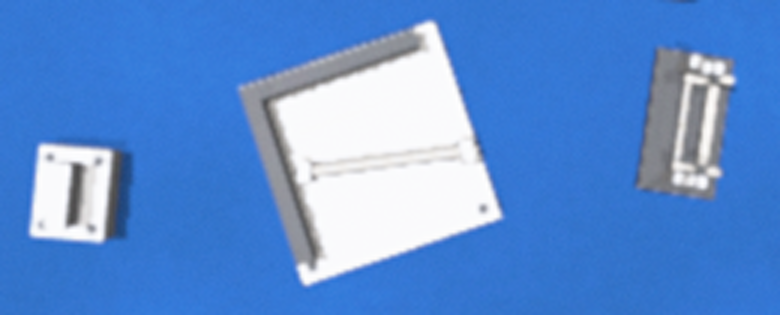

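```bash
python3 - <<'E'
from h import *
plan([.48,.28,.24],-50,87)
E
```

```text
row [12.57, 6.68, -0.68, 0.0, 0.0, 4.95, 87.0] dist mm 356.2 rows>= 8.0
```

play_rows(deltas=[[12.57,6.68,-0.68,0,0,5,87],[12.57,6.68,-0.68,0,0,5,87],[12.57,6.68,-0.68,0,0,5,87],[12.57,6.68,-0.68,0,0,5,87],[12.57,6.68,-0.68,0,0,5,87],[12.57,6.68,-0.68,0,0,5,87],[12.57,6.68,-0.68,0,0,5,87],[12.57,6.68,-0.68,0,0,5,87],[12.57,6.68,-0.68,0,0,5,87],[12.57,6.68,-0.68,0,0,5,87],[12.57,6.68,-0.68,0,0,5,87]])

```text
time_s: 2.15
tcp_pos: [0.4789, 0.2812, 0.2395]
ee_rot: [[0.641, -0.768, -0.0], [-0.768, -0.641, 0.0], [-0.0, 0.0, -1.0]]
wrist_force: [0.9, 0.5, 0.1]
gripper_width: 1.001
```

```bash
python3 - <<'E'
from h import *
s=done([12.57,6.68,-.68],5)
c=snap('wrist','w1.png'); pickle.dump((c,s),open('w1.pkl','wb'))
for t in ['block','rod','nest','clip']:
    print(t,[(round(x['score'],2),np.round(x['centre'],3).tolist()) for x in r.spot_in('wrist',t)[:2]])
plan([.50,.0,.24],-80,87)
E
```

```text
cmd [0.48   0.2799 0.24  ] -50.26 meas [0.4789 0.2812 0.2395] -50.15 F [0.9 0.5 0.1] M [0.08 0.01 0.04] w 1.001 t 2.15
block [(0.67, [0.494, 0.279, 0.036])]
rod [(0.88, [0.516, 0.082, 0.025]), (0.52, [0.487, 0.084, 0.012])]
nest [(0.97, [0.483, 0.083, 0.013])]
clip [(0.35, [0.514, 0.078, 0.024])]
row [9.12, 6.54, 0.0, 0.0, 0.0, 5.95, 87.0] dist mm 280.6 rows>= 6.0
```

View pics/w1.png

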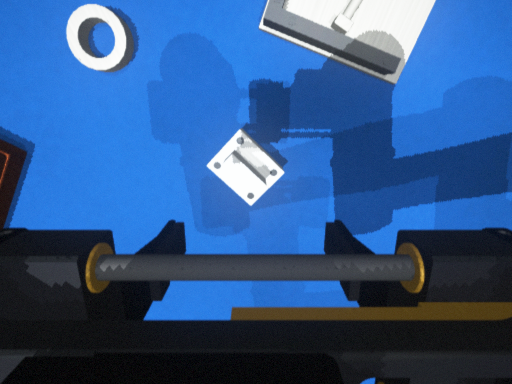

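```bash
python3 - <<'E'
from h import *
plan([.50,.07,.26],-82,87)
E
```

```text
row [6.97, 4.75, -0.8, 0.0, 0.0, 6.35, 87.0] dist mm 211.8 rows>= 5.0
```

play_rows(deltas=[[6.97,4.75,-0.8,0,0,6.3,87],[6.97,4.75,-0.8,0,0,6.3,87],[6.97,4.75,-0.8,0,0,6.3,87],[6.97,4.75,-0.8,0,0,6.3,87],[6.97,4.75,-0.8,0,0,6.3,87],[6.97,4.75,-0.8,0,0,6.3,87],[6.97,4.75,-0.8,0,0,6.3,87],[6.97,4.75,-0.8,0,0,6.3,40]])

```text
time_s: 3.2
tcp_pos: [0.4997, 0.0714, 0.2593]
ee_rot: [[0.145, -0.989, -0.0], [-0.989, -0.145, 0.0], [-0.0, 0.0, -1.0]]
wrist_force: [-0.0, 0.1, 0.0]
gripper_width: 0.961
```

```bash
python3 - <<'E'
from h import *
s=done([6.97,4.75,-.8],6.3)
c=snap('wrist','w2.png'); 
o={}
for t in ['rod','nest','fence_far','fence_left','clip','jaw']:
    print(t,[(round(x['score'],2),np.round(x['centre'],3).tolist()) for x in r.spot_in('wrist',t)[:2]])
    q=r.cut_out('wrist',t)
    if q: o[t]=q[0]['region']; print(q[0]['score'],o[t].sum())
pickle.dump((c,s,o),open('w2.pkl','wb'))
im=c['pixels'][:,:,::-1]
cv2.imwrite('pics/w2b.png',cv2.resize(im[:250],None,fx=1.56,fy=1.56,interpolation=cv2.INTER_CUBIC))
E
```

```text
cmd [0.5001 0.07   0.26  ] -81.76 meas [0.4997 0.0714 0.2593] -81.65 F [-0.   0.1  0. ] M [ 0.07 -0.02 -0.01] w 0.961 t 3.2
rod [(0.78, [0.523, 0.003, 0.025])]
0.71 1324
nest [(0.87, [0.537, 0.026, 0.013])]
0.86 18056
fence_far [(0.67, [0.606, 0.054, 0.038])]
0.88 2186
fence_left [(0.88, [0.502, 0.098, 0.042])]
0.74 1679
clip []
jaw []
```

View pics/w2b.png

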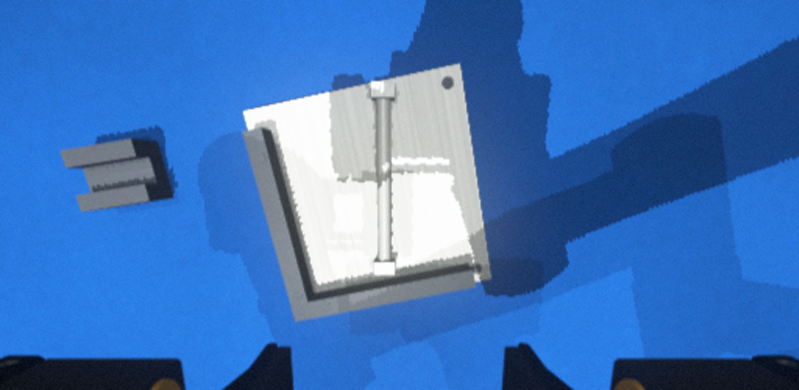

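```bash
python3 - <<'E'
from h import *
c,s,o=pickle.load(open('w2.pkl','rb'))
im=c['pixels'][:,:,::-1].copy()
cv2.imwrite('pics/w2c.png',cv2.resize(im[30:215,145:325],None,fx=3.2,fy=3.2,interpolation=cv2.INTER_CUBIC))
m=o['rod']; ys,xs=np.nonzero(m); print(xs.min(),xs.max(),ys.min(),ys.max())
P=np.c_[xs,ys].astype(float); mu=P.mean(0); print(mu)
# medial line rows in shank
rows=range(70,160,6); L=[]
for y in rows:
    x=np.nonzero(m[y])[0]
    if len(x): L.append((x.mean(),y,len(x)))
print(np.round(L,1).tolist())
d=pickle.load(open('c0.pkl','rb'))
E
```

```text
237 253 51 175
[245.37537764 113.54682779]
[[244.5, 70.0, 10.0], [244.5, 76.0, 10.0], [245.0, 82.0, 9.0], [245.0, 88.0, 9.0], [245.0, 94.0, 9.0], [245.0, 100.0, 9.0], [245.5, 106.0, 8.0], [245.5, 112.0, 8.0], [245.5, 118.0, 8.0], [245.5, 124.0, 8.0], [245.5, 130.0, 10.0], [246.0, 136.0, 11.0], [246.0, 142.0, 11.0], [246.0, 148.0, 11.0], [246.0, 154.0, 11.0]]
```

View pics/w2c.png

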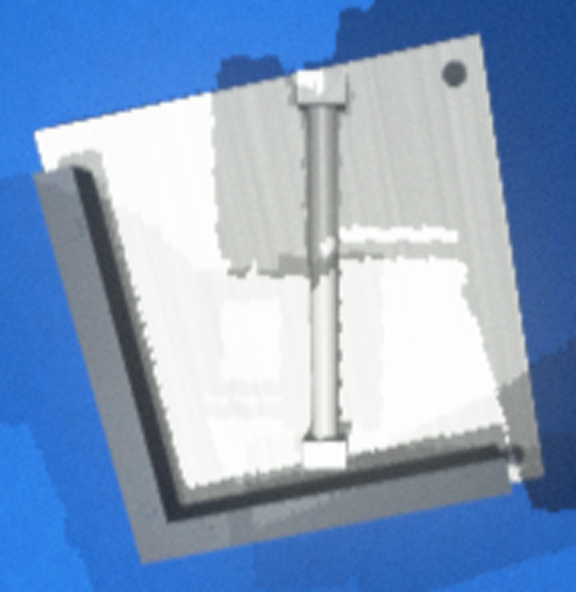

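```bash
python3 - <<'E'
from h import *
c,s,o=pickle.load(open('w2.pkl','rb'))
def px(u): u=np.atleast_2d(u).astype(float); return np.c_[145+(u[:,0]+.5)/3.2-.5,30+(u[:,1]+.5)/3.2-.5]
A=unproj(c,px([[321,105],[326,437]]),.022,s); print('rod shank ends',A, np.linalg.norm(A[0]-A[1]),A.mean(0),np.degrees(np.arctan2(*(A[0]-A[1])[[1,0]])))
B=unproj(c,px([[35,133],[480,35],[543,475]]),.01,s); print('plate',B, np.linalg.norm(B[0]-B[1]),np.linalg.norm(B[1]-B[2]))
d=B[0]-B[1];print('yaw x',np.degrees(np.arctan2(d[1],d[0]))); d=B[2]-B[1];print('yaw y-90',np.degrees(np.arctan2(d[1],d[0]))-90); print('centre',(B[0]+B[2])/2)
F=unproj(c,px([[142,563],[35,175],[511,490],[168,521]]),.04,s); print('fence',F, np.linalg.norm(F[0]-F[1]),np.linalg.norm(F[0]-F[2]))
d=F[0]-F[1];print('yaw y-90',np.degrees(np.arctan2(d[1],d[0]))-90); d=F[0]-F[2];print('yaw',np.degrees(np.arctan2(d[1],d[0])))
# top/side camera rod
d=pickle.load(open('c0.pkl','rb'))
for k in ['top','side']:
    print(k,proj(d[k],np.r_[A,[F[0]]]))
E
```

```text
rod shank ends [[ 0.53223232 -0.0595486   0.022     ]
 [ 0.51156577  0.07496675  0.022     ]] 0.13609365700979104 [0.52189904 0.00770908 0.022     ] -81.26553844060571
plate [[ 0.64990002 -0.03310964  0.01      ]
 [ 0.47227194 -0.09660883  0.01      ]
 [ 0.40939059  0.08054888  0.01      ]] 0.1886369014767537 0.18798647788355288
yaw x 19.671156184457892
yaw y-90 19.542094604213503
centre [0.5296453  0.02371962 0.01      ]
fence [[ 0.58439225  0.13924691  0.04      ]
 [ 0.63909119 -0.0157057   0.04      ]
 [ 0.42923977  0.08282618  0.04      ]
 [ 0.57473765  0.11823813  0.04      ]] 0.16432372165869696 0.1650926729947325
yaw y-90 19.443249558423503
yaw 19.98364519562555
top [[283.7513143  219.4258889 ]
 [233.93956056 226.2631482 ]
 [209.86527502 198.74984677]]
side [[294.8314373  190.08454544]
 [294.56188428 228.43089163]
 [258.5550878  238.09347414]]
```

```bash
python3 - <<'E'
from h import *
plan([.55,-.15,.20],-82,50)
E
```

```text
row [8.99, -0.71, 2.4, 0.0, 0.0, 0.05, 50.0] dist mm 233.4 rows>= 5.0
```

play_rows(deltas=[[9,-0.7,2.4,0,0,0,50],[9,-0.7,2.4,0,0,0,50],[9,-0.7,2.4,0,0,0,50],[9,-0.7,2.4,0,0,0,50],[9,-0.7,2.4,0,0,0,50],[9,-0.7,2.4,0,0,0,50],[9,-0.7,2.4,0,0,0,50]])

```text
time_s: 4.55
tcp_pos: [0.5491, -0.1508, 0.199]
ee_rot: [[0.141, -0.99, -0.001], [-0.99, -0.141, 0.0], [-0.0, 0.001, -1.0]]
wrist_force: [-0.1, 0.5, 0.5]
gripper_width: 0.573
```

```bash
python3 - <<'E'
from h import *
s=done([9,-.7,2.4],0)
c=snap('wrist','w3.png'); 
for t in ['clip','jaw']:
    print(t,[(round(x['score'],2),np.round(x['centre'],3).tolist()) for x in r.spot_in('wrist',t)[:2]])
pickle.dump((c,s),open('w3.pkl','wb'))
cv2.imwrite('pics/w3b.png',cv2.resize(c['pixels'][:230,120:400,::-1],None,fx=2.5,fy=2.5,interpolation=cv2.INTER_CUBIC))
plan([.50,-.12,.20],-55,50)
E
```

```text
cmd [ 0.5497 -0.1502  0.2   ] -81.76 meas [ 0.5491 -0.1508  0.199 ] -81.87 F [-0.1  0.5  0.5] M [ 0.04 -0.07 -0.02] w 0.573 t 4.55
clip [(0.85, [0.565, -0.266, 0.008]), (0.34, [0.604, 0.042, 0.031])]
jaw [(0.85, [0.557, -0.274, 0.023])]
row [-1.48, 1.79, 0.0, 0.0, 0.0, -5.35, 50.0] dist mm 58.1 rows>= 4.0
```

View pics/w3b.png

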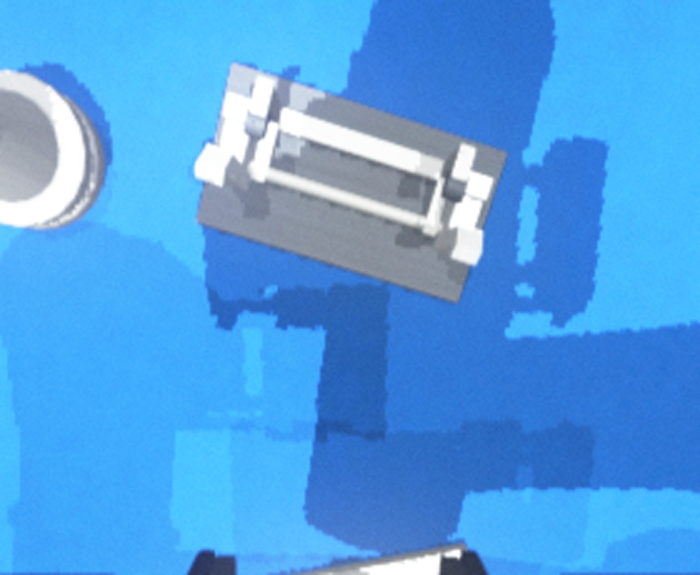

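```bash
cat >> h.py <<'E'
def clipbase(c,s,P,z=.01):
    B=unproj(c,P,z,s); ctr=B.mean(0); print('clip corners',np.round(B,4).tolist()); n=np.linalg.norm
    print('sides',[round(n(B[i]-B[(i+1)%4]),4) for i in range(4)],'ctr',ctr)
    dx=(B[0]-B[1])+(B[3]-B[2]); print('yaw',np.degrees(np.arctan2(dx[1],dx[0]))); return ctr
def clipmodel(ctr,yaw):
    a=np.radians(yaw);R=np.array([[np.cos(a),-np.sin(a),0],[np.sin(a),np.cos(a),0],[0,0,1]])
    return lambda p: np.atleast_2d(p)@R.T/1000+np.array([ctr[0],ctr[1],0])
E
python3 - <<'E'
from h import *
c,s=pickle.load(open('w3.pkl','rb'))
f=lambda u:(np.array(u,float)+.5)/2.5-.5+[120,0]
ctr=clipbase(c,s,f([[232,62],[506,150],[462,300],[198,222]]))
yaw=-3.
B=unproj(c,f([[232,62],[506,150],[462,300],[198,222]]),.01,s)
dx=(B[0]-B[1])+(B[3]-B[2]); yaw=np.degrees(np.arctan2(dx[1],dx[0]))
M=clipmodel(ctr,yaw)
im=cv2.resize(c['pixels'][:230,120:400,::-1],None,fx=4,fy=4,interpolation=cv2.INTER_CUBIC)[100:560,200:960].copy()
def d(p,col):
    q=(proj(c,M(p),s)-[120,0]+.5)*4-.5-[200,100]; cv2.polylines(im,[np.int32(np.round(q))],False,col,1)
for z,col in [(10,(0,255,0))]: d([[-65,-35,z],[65,-35,z],[65,35,z],[-65,35,z],[-65,-35,z]],col)
for x in (-50,50):
    for sx in (-5,5):
        d([[x+sx,7,44],[x+sx,7,79]],(0,0,255)); d([[x+sx,-7,44],[x+sx,-7,52]],(255,0,0)); d([[x+sx,-7,44],[x+sx,7,44]],(0,255,255))
for x in (-40,40): d([[x,1,63],[x,-11,63]],(255,0,255)); 
d([[-40,-4,63],[40,-4,63]],(255,0,255)); d([[-68,0,50],[68,0,50]],(0,165,255))
cv2.imwrite('pics/w3c.png',im)
E
```

```text
clip corners [[0.6189, -0.3082, 0.01], [0.4925, -0.2905, 0.01], [0.4997, -0.2228, 0.01], [0.6279, -0.2401, 0.01]]
sides [np.float64(0.1276), np.float64(0.068), np.float64(0.1293), np.float64(0.0687)] ctr [ 0.55976602 -0.26539932  0.01      ]
yaw -7.8374648841337455
```

View pics/w3c.png

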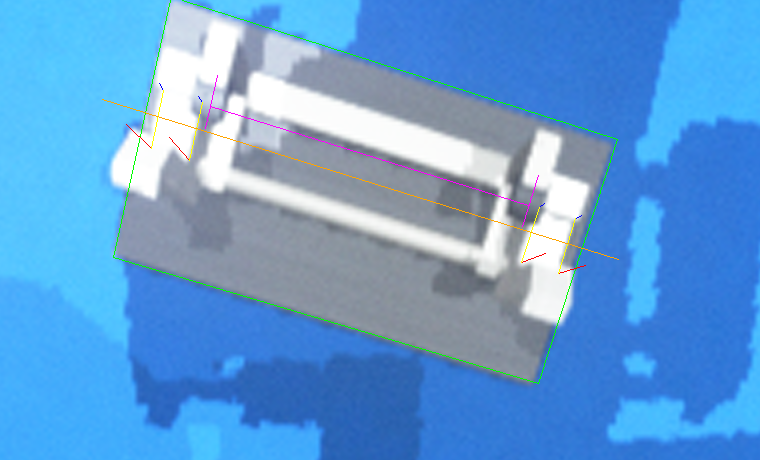

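```bash
python3 - <<'E'
from h import *
d=pickle.load(open('c0.pkl','rb'))
a=cv2.resize(d['side']['pixels'][115:170,265:330,::-1],None,fx=9,fy=9,interpolation=cv2.INTER_CUBIC)
cv2.imwrite('pics/s0c.png',a)
plan([.52,-.21,.13],-8,50)
plan([.46,-.27,.17],-8,50)
E
```

```text
row [2.2, 1.52, 2.8, 0.0, 0.0, -14.75, 50.0] dist mm 96.7 rows>= 9.0
row [4.23, 4.24, 1.2, 0.0, 0.0, -14.75, 50.0] dist mm 152.6 rows>= 9.0
```

View pics/s0c.png

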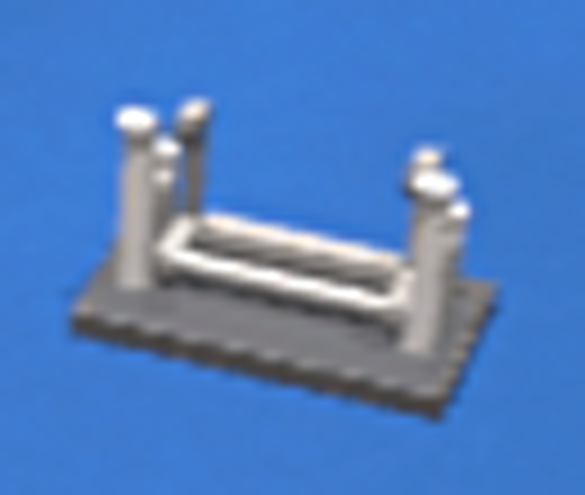

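play_rows(deltas=[[4.2,4.2,2.0,0,0,-14.8,50],[4.2,4.2,2.0,0,0,-14.8,50],[4.2,4.2,2.0,0,0,-14.8,50],[4.2,4.2,2.0,0,0,-14.8,50],[4.2,4.2,2.0,0,0,-14.8,50],[4.2,4.2,2.0,0,0,-14.8,50],[4.2,4.2,2.0,0,0,-14.8,50],[4.2,4.2,2.0,0,0,-14.8,50],[4.2,4.2,2.0,0,0,-14.8,50],[4.2,4.2,2.0,0,0,-14.8,50],[4.2,4.2,2.0,0,0,-14.8,50]])

```text
time_s: 5.8
tcp_pos: [0.4608, -0.2682, 0.1501]
ee_rot: [[0.991, -0.136, 0.001], [-0.136, -0.991, -0.0], [0.001, 0.0, -1.0]]
wrist_force: [0.4, -0.1, 0.0]
gripper_width: 0.578
```

```bash
python3 - <<'E'
from h import *
s=done([4.2,4.2,2],-14.8)
c=snap('wrist','w4.png'); pickle.dump((c,s),open('w4.pkl','wb'))
cv2.imwrite('pics/w4b.png',cv2.resize(c['pixels'][:230,150:370,::-1],None,fx=3,fy=3,interpolation=cv2.INTER_CUBIC)[:600])
E
```

```text
cmd [ 0.4608 -0.2692  0.15  ] -7.76 meas [ 0.4608 -0.2682  0.1501] -7.8 F [ 0.4 -0.1  0. ] M [-0.05 -0.   -0.01] w 0.578 t 5.8
```

View pics/w4b.png

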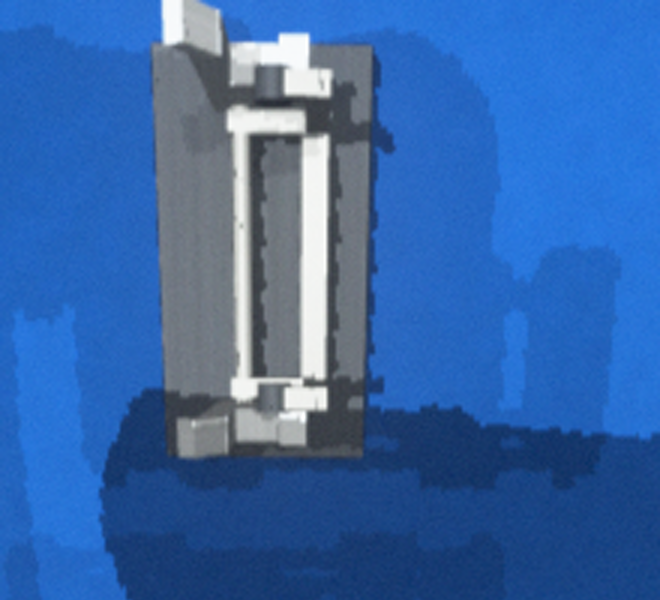

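```bash
python3 - <<'E'
from h import *
c,s=pickle.load(open('w4.pkl','rb'))
f=lambda u:(np.array(u,float)+.5)/3-.5+[150,0]
P=f([[372,45],[363,458],[167,458],[153,45]])
ctr=clipbase(c,s,P)
n=f([[256,82],[256,397]]); N=unproj(c,n,.063,s); print('nose tips z63',N)
k=f([[232,50],[282,50],[236,428],[280,428]]); K=unproj(c,k,.044,s); print('slot floor edges',K, 'widths',np.linalg.norm(K[0]-K[1]),np.linalg.norm(K[2]-K[3]))
mid=[(K[0]+K[1])/2,(K[2]+K[3])/2];d=mid[0]-mid[1]; print(mid,np.degrees(np.arctan2(d[1],d[0])))
for yaw in (-7.8,):
    M=clipmodel(ctr,yaw)
    im=cv2.resize(c['pixels'][:230,150:370,::-1],None,fx=4,fy=4,interpolation=cv2.INTER_CUBIC)[:680].copy()
    def dr(p,col):
        q=(proj(c,M(p),s)-[150,0]+.5)*4-.5; cv2.polylines(im,[np.int32(np.round(q))],False,col,1)
    dr([[-65,-35,10],[65,-35,10],[65,35,10],[-65,35,10],[-65,-35,10]],(0,255,0))
    for x in (-50,50):
        for sx in (-5,5):
            dr([[x+sx,7,44],[x+sx,7,79]],(0,0,255)); dr([[x+sx,-7,44],[x+sx,-7,52]],(255,0,0)); dr([[x+sx,-7,44],[x+sx,7,44]],(0,255,255))
    for x in (-40,40): dr([[x-5,-1,63],[x+5,-1,63]],(255,0,255)); 
    dr([[-80,0,50],[80,0,50]],(0,165,255))
    cv2.imwrite('pics/w4c.png',im[:600])
E
```

```text
clip corners [[0.619, -0.3087, 0.01], [0.4911, -0.2903, 0.01], [0.5006, -0.2215, 0.01], [0.6283, -0.2409, 0.01]]
sides [np.float64(0.1291), np.float64(0.0694), np.float64(0.1292), np.float64(0.0684)] ctr [ 0.5597216  -0.26537617  0.01      ]
yaw -8.400905455517307
nose tips z63 [[ 0.6003503  -0.27267188  0.063     ]
 [ 0.52084827 -0.2602004   0.063     ]]
slot floor edges [[ 0.61386735 -0.2667787   0.044     ]
 [ 0.61197834 -0.28051773  0.044     ]
 [ 0.51103749 -0.25108331  0.044     ]
 [ 0.50917414 -0.26465417  0.044     ]] widths 0.013868288724514392 0.01369818666614379
[array([ 0.61292284, -0.27364821,  0.044     ]), array([ 0.51010582, -0.25786874,  0.044     ])] -8.72518527172766
```

View pics/w4c.png

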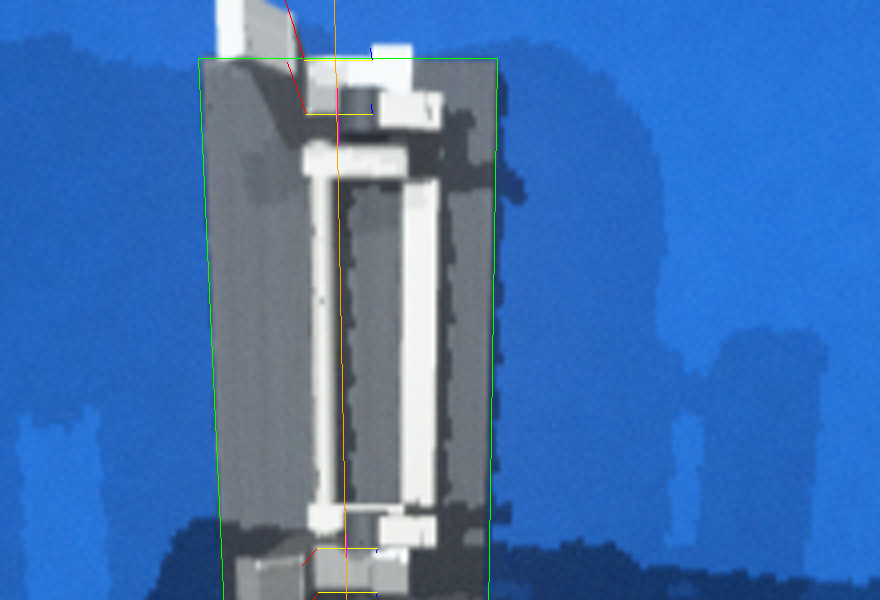

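```bash
python3 - <<'E'
from h import *
plan([.522,.0077,.10],-81.3,40)
E
```

```text
row [0.93, -11.3, 2.0, 0.0, 0.0, 14.71, 40.0] dist mm 287.9 rows>= 9.0
```

play_rows(deltas=[[0.9,-11.3,1.0,0,0,14.7,40],[0.9,-11.3,1.0,0,0,14.7,40],[0.9,-11.3,1.0,0,0,14.7,40],[0.9,-11.3,2,0,0,14.7,40],[0.9,-11.3,2,0,0,14.7,40],[0.9,-11.3,2,0,0,14.7,40],[0.9,-11.3,2,0,0,14.7,40],[0.9,-11.3,2,0,0,14.7,40],[0.9,-11.3,2,0,0,14.7,40],[0.9,-11.3,2,0,0,14.7,40],[0.9,-11.3,2,0,0,14.7,40]])

```text
time_s: 6.95
tcp_pos: [0.5209, 0.0081, 0.0997]
ee_rot: [[0.154, -0.988, 0.0], [-0.988, -0.154, 0.0], [-0.0, -0.0, -1.0]]
wrist_force: [-0.2, 0.0, 0.1]
gripper_width: 0.458
```

```bash
python3 - <<'E'
from h import *
s=done([.9,-11.3,2],14.7)
c=snap('wrist','w5.png'); pickle.dump((c,s),open('w5.pkl','wb'))
print('proj rod', proj(c,[[.5323,-.0595,.022],[.5116,.0750,.022],[.5219,.0077,.022]],s))
plan([.522,.0077,.0125],-81.3,40)
E
```

```text
cmd [0.5212 0.0077 0.1   ] -81.26 meas [0.5209 0.0081 0.0997] -81.16 F [-0.2  0.   0.1] M [ 0.06 -0.08  0.02] w 0.458 t 6.95
proj rod [[254.77111073 119.77796506]
 [254.55477364 267.25986383]
 [254.71936055 199.05710564]]
row [0.01, -0.03, 3.5, 0.0, 0.0, 0.01, 40.0] dist mm 87.5 rows>= 2.0
```

View pics/w5.png

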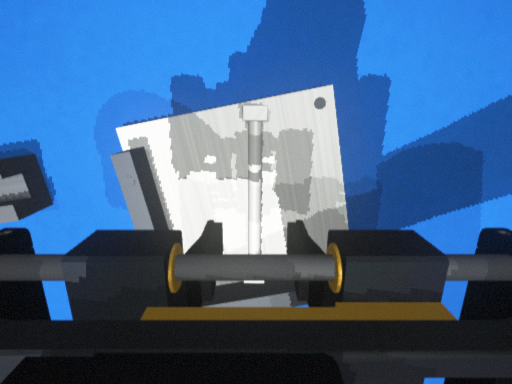

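play_rows(deltas=[[0,0,1.5,0,0,0,40],[0,0,2.8,0,0,0,40],[0,0,3.3,0,0,0,40],[0,0,3.5,0,0,0,40],[0,0,3.5,0,0,0,40],[0,0,3.5,0,0,0,0],[0,0,3.5,0,0,0,0],[0,0,3.5,0,0,0,0],[0,0,3.5,0,0,0,0],[0,0,3.5,0,0,0,0]])

```text
time_s: 8.0
tcp_pos: [0.5211, 0.008, 0.0125]
ee_rot: [[0.152, -0.988, 0.001], [-0.988, -0.152, 0.0], [-0.0, -0.001, -1.0]]
wrist_force: [-0.5, 0.0, 1.3]
gripper_width: 0.125
```

```bash
python3 - <<'E'
from h import *
s=done([0,0,3.5])
E
```

```text
cmd [0.5212 0.0077 0.0125] -81.26 meas [0.5211 0.008  0.0125] -81.25 F [-0.5  0.   1.3] M [ 0.16  0.1  -0.06] w 0.125 t 8.0
```

```bash
python3 - <<'E'
from h import *
plan([.560,-.2655,.15],-8.4,0)
E
```

```text
row [11.04, 0.13, -5.5, 0.0, 0.0, -14.57, 0.0] dist mm 308.3 rows>= 9.0
```

play_rows(deltas=[[0,0,-1,0,0,0,0],[0,0,-3,0,0,0,0],[0.5,0,-5,0,0,0,0],[11,0.1,-5.5,0,0,-14.6,0],[11,0.1,-5.5,0,0,-14.6,0],[11,0.1,-5.5,0,0,-14.6,0],[11,0.1,-5.5,0,0,-14.6,0],[11,0.1,-5.5,0,0,-14.6,0],[11,0.1,-5.5,0,0,-14.6,0],[11,0.1,-5.5,0,0,-14.6,0],[11,0.1,-5.5,0,0,-14.6,0],[11,0.1,-5.5,0,0,-14.6,0]])

```text
time_s: 9.2
tcp_pos: [0.5592, -0.2645, 0.1482]
ee_rot: [[0.99, -0.139, -0.002], [-0.139, -0.99, 0.001], [-0.002, -0.001, -1.0]]
wrist_force: [-0.1, 0.4, -1.5]
gripper_width: 0.125
```

```bash
python3 - <<'E'
from h import *
s=done([11,.1,-5.5],-14.6)
c=snap('wrist','w6.png'); pickle.dump((c,s),open('w6.pkl','wb'))
plan([.560,-.2655,.15],-8.4,0)
snap('side','s6.png')
E
```

```text
cmd [ 0.5605 -0.2645  0.15  ] -8.26 meas [ 0.5592 -0.2645  0.1482] -8.0 F [-0.1  0.4 -1.5] M [0.04 0.03 0.03] w 0.125 t 9.2
row [-0.02, 0.04, 0.0, 0.0, 0.0, 0.03, 0.0] dist mm 1.2 rows>= 1.0
```

View pics/w6.png

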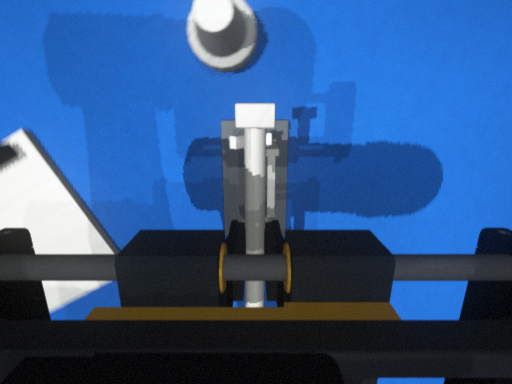

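```bash
python3 - <<'E'
from h import *
c,s=pickle.load(open('w6.pkl','rb'))
s2=dict(ee_rot=np.eye(3),tcp_pos=np.zeros(3))
im=c['pixels'].astype(float).mean(2)
for v in (105,112,120,140,150,160,180,200): 
    print(v,np.round(im[v,230:285:1]).astype(int)[::2].tolist())
print(unproj(c,[[235.5,104],[274.5,104],[235.5,127],[274.5,127],[255,140],[255,200]],-.0175,s2))
plan([.560,-.2657,.0725],-8.4,0)
E
```

```text
105 [122, 123, 142, 243, 246, 246, 245, 245, 247, 244, 244, 244, 244, 245, 245, 244, 243, 243, 243, 240, 239, 240, 214, 121, 125, 123, 123, 123]
112 [123, 120, 138, 240, 248, 248, 248, 247, 247, 247, 247, 247, 248, 248, 246, 246, 246, 243, 242, 243, 244, 244, 207, 121, 124, 123, 125, 120]
120 [111, 110, 119, 236, 246, 246, 246, 245, 247, 247, 247, 245, 245, 244, 242, 241, 241, 244, 243, 243, 242, 240, 192, 112, 107, 109, 107, 111]
140 [234, 249, 249, 200, 177, 163, 164, 165, 199, 220, 230, 244, 242, 234, 220, 200, 178, 139, 236, 253, 250, 117, 118, 89, 77, 76, 89, 91]
150 [75, 71, 77, 71, 69, 66, 63, 135, 200, 217, 229, 241, 240, 233, 218, 198, 174, 132, 121, 146, 142, 144, 142, 145, 126, 74, 73, 71]
160 [70, 70, 72, 72, 62, 62, 58, 121, 195, 223, 232, 241, 239, 233, 220, 200, 172, 129, 78, 144, 144, 144, 139, 74, 73, 71, 71, 70]
180 [85, 88, 85, 90, 79, 75, 76, 80, 104, 119, 125, 127, 132, 138, 133, 120, 114, 100, 85, 171, 177, 174, 168, 86, 88, 86, 87, 88]
200 [73, 72, 71, 73, 74, 74, 73, 75, 102, 116, 125, 126, 128, 134, 129, 122, 109, 90, 71, 166, 171, 166, 135, 81, 83, 82, 79, 84]
[[ 0.07985336 -0.00846049 -0.0175    ]
 [ 0.07984715  0.01042089 -0.0175    ]
 [ 0.06896781 -0.00866728 -0.0175    ]
 [ 0.06896229  0.01063136 -0.0175    ]
 [ 0.06259704  0.00098349 -0.0175    ]
 [ 0.03098925  0.00098886 -0.0175    ]]
row [-0.01, 0.05, 3.1, 0.0, 0.0, 0.03, 0.0] dist mm 77.5 rows>= 2.0
```

View pics/s6.png

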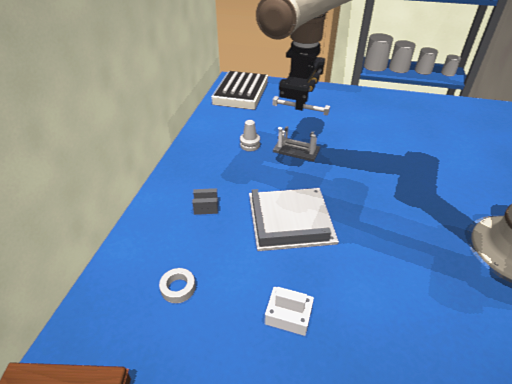

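play_rows(deltas=[[0,0,1.5,0,0,0,0],[0,0,2.5,0,0,0,0],[0,0,3.0,0,0,0,0],[0,0,3.0,0,0,0,0]])

```text
time_s: 9.7
tcp_pos: [0.5587, -0.2637, 0.0723]
ee_rot: [[0.989, -0.145, -0.005], [-0.145, -0.989, 0.001], [-0.005, -0.0, -1.0]]
wrist_force: [0.0, 0.8, -2.0]
gripper_width: 0.126
```

```bash
python3 - <<'E'
from h import *
s=done([0,0,3.0],0)
c=snap('wrist','w7.png'); pickle.dump((c,s),open('w7.pkl','wb'))
cv2.imwrite('pics/w7b.png',cv2.resize(c['pixels'][40:240,170:350,::-1],None,fx=3,fy=3,interpolation=cv2.INTER_CUBIC))
plan([.560,-.2647,.0425],-8.4,0)
E
```

```text
cmd [ 0.5605 -0.2645  0.075 ] -8.26 meas [ 0.5587 -0.2637  0.0723] -8.36 F [ 0.   0.8 -2. ] M [-0.01 -0.06  0.05] w 0.126 t 9.7
row [-0.02, 0.01, 1.3, 0.0, 0.0, 0.03, 0.0] dist mm 32.5 rows>= 1.0
```

View pics/w7b.png

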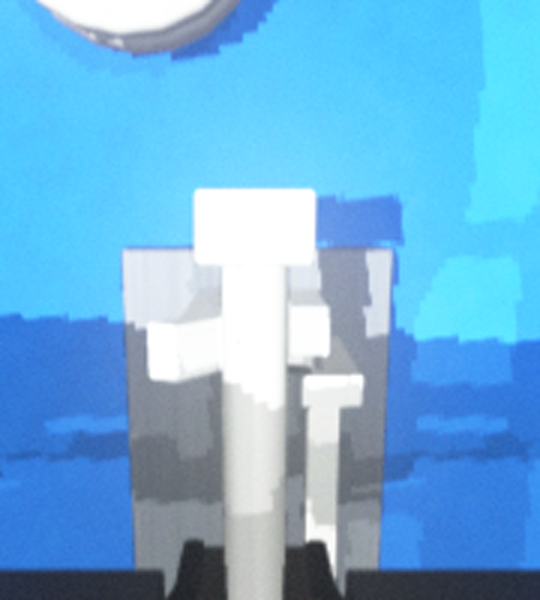

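play_rows(deltas=[[0,0.04,0,0,0,0,0],[0,0.04,0.2,0,0,0,0],[0,0.04,0.4,0,0,0,0],[0,0.04,0.6,0,0,0,0],[0,0.04,0.8,0,0,0,0],[0,0.04,0.8,0,0,0,0]])

```text
time_s: 10.35
tcp_pos: [0.5598, -0.2645, 0.0535]
ee_rot: [[0.99, -0.144, -0.001], [-0.144, -0.99, 0.001], [-0.001, -0.001, -1.0]]
wrist_force: [1.7, 3.9, -3.8]
gripper_width: 0.126
```

```bash
python3 - <<'E'
from h import *
s=done([0,0.04,.8],0)
E
```

```text
cmd [ 0.5604 -0.2654  0.055 ] -8.26 meas [ 0.5598 -0.2645  0.0535] -8.27 F [ 1.7  3.9 -3.8] M [ 0.79 -0.34 -0.02] w 0.126 t 10.35
```

play_rows(deltas=[[0,0,0.15,0,0,0,0],[0,0,0.3,0,0,0,0],[0,0,0.45,0,0,0,0],[0,0,0.52,0,0,0,0],[0,0,0.52,0,0,0,0]])

```text
time_s: 10.85
tcp_pos: [0.5598, -0.2655, 0.0424]
ee_rot: [[0.99, -0.143, -0.001], [-0.143, -0.99, -0.001], [-0.001, 0.001, -1.0]]
wrist_force: [-1.1, 1.6, 2.9]
gripper_width: 0.123
```

```bash
python3 - <<'E'
from h import *
s=done([0,0,.52],0)
E
```

```text
cmd [ 0.5604 -0.2654  0.042 ] -8.26 meas [ 0.5598 -0.2655  0.0424] -8.23 F [-1.1  1.6  2.9] M [0.44 0.6  0.04] w 0.123 t 10.85
```

play_rows(deltas=[[0,0,0.08,0,0,0,0],[0,0,0.14,0,0,0,0],[0,0,0.14,0,0,0,0]])

```text
time_s: 11.15
tcp_pos: [0.5598, -0.2656, 0.0421]
ee_rot: [[0.99, -0.142, -0.0], [-0.142, -0.99, -0.001], [0.0, 0.001, -1.0]]
wrist_force: [-7.2, 4.7, 18.8]
gripper_width: 0.126
```

```bash
python3 - <<'E'
from h import *
s=done([0,0,.14],0)
c=snap('wrist','w8.png'); pickle.dump((c,s),open('w8.pkl','wb'))
cv2.imwrite('pics/w8b.png',cv2.resize(c['pixels'][40:240,170:350,::-1],None,fx=3,fy=3,interpolation=cv2.INTER_CUBIC))
q=snap('side','s8.png'); cv2.imwrite('pics/s8b.png',cv2.resize(q['pixels'][100:175,255:345,::-1],None,fx=7,fy=7,interpolation=cv2.INTER_CUBIC))
E
```

```text
cmd [ 0.5604 -0.2654  0.0385] -8.26 meas [ 0.5598 -0.2656  0.0421] -8.18 F [-7.2  4.7 18.8] M [1.6  2.1  0.02] w 0.126 t 11.15
```

View pics/w8b.png

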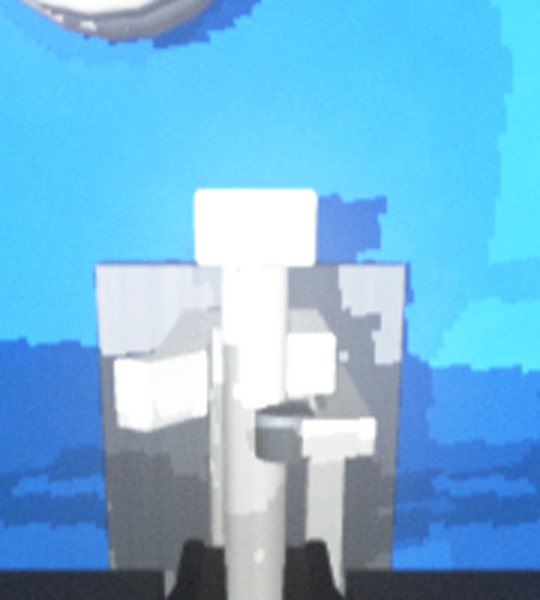

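View pics/s8b.png

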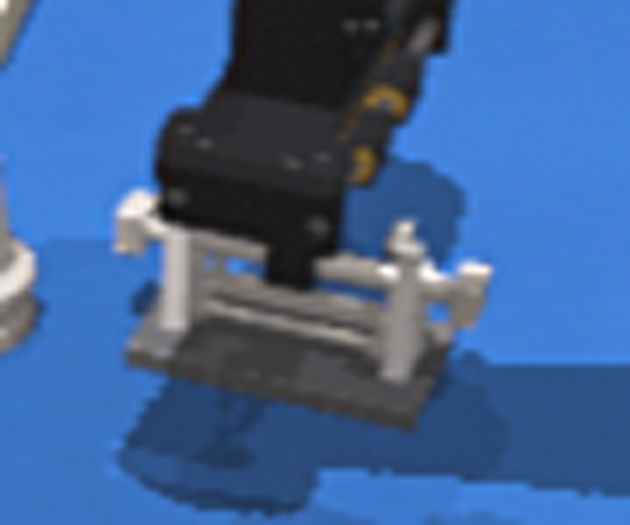

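play_rows(deltas=[[0,0,-0.14,0,0,0,0],[0,0,-0.14,0,0,0,0],[0,0,-0.14,0,0,0,36],[0,0,-0.14,0,0,0,36],[0,0,-0.14,0,0,0,36],[0,0,-0.14,0,0,0,36],[0,0,-1.5,0,0,0,36],[0,0,-3.5,0,0,0,36],[0,0,-5.14,0,0,0,36],[0,0,-5.14,0,0,0,36]])

```text
time_s: 12.25
tcp_pos: [0.564, -0.2667, 0.1739]
ee_rot: [[0.99, -0.142, 0.014], [-0.142, -0.99, -0.005], [0.014, 0.003, -1.0]]
wrist_force: [1.3, 0.2, -0.2]
gripper_width: 0.417
```

```bash
python3 - <<'E'
from h import *
s=done([0,0,-5.14],0)
plan([.465,-.255,.17],-8.26,60)
E
```

```text
cmd [ 0.5604 -0.2654  0.167 ] -8.26 meas [ 0.564  -0.2667  0.1739] -8.18 F [ 1.3  0.2 -0.2] M [-0.07 -0.08  0.02] w 0.417 t 12.25
row [-3.84, 0.13, -0.12, 0.0, 0.0, 0.0, 60.0] dist mm 96.0 rows>= 2.0
```

Now I'll look at the clip from the earlier w4 pose.

play_rows(deltas=[[-3.9,0,0,0,0,0,60],[-3.9,0,0,0,0,0,60],[-3.9,0,0,0,0,0,60],[-3.9,0,0,0,0,0,60],[-3.9,0,0,0,0,0,60]])

```text
time_s: 12.75
tcp_pos: [0.4648, -0.2515, 0.1668]
ee_rot: [[0.99, -0.143, 0.002], [-0.143, -0.99, -0.001], [0.002, 0.0, -1.0]]
wrist_force: [0.3, 0.1, -0.3]
gripper_width: 0.679
```

```bash
python3 - <<'E'
from h import *
s=done([-3.9,0,0],0)
c=snap('wrist','w9.png'); pickle.dump((c,s),open('w9.pkl','wb'))
a=cv2.resize(c['pixels'][:200,150:370,::-1],None,fx=3,fy=3,interpolation=cv2.INTER_CUBIC)
cv2.imwrite('pics/w9b.png',a)
q=snap('side','s9.png'); cv2.imwrite('pics/s9b.png',cv2.resize(q['pixels'][110:175,255:345,::-1],None,fx=7,fy=7,interpolation=cv2.INTER_CUBIC))
E
```

```text
cmd [ 0.4639 -0.2514  0.167 ] -8.26 meas [ 0.4648 -0.2515  0.1668] -8.24 F [ 0.3  0.1 -0.3] M [-0.01 -0.08 -0.04] w 0.679 t 12.75
```

View pics/w9b.png

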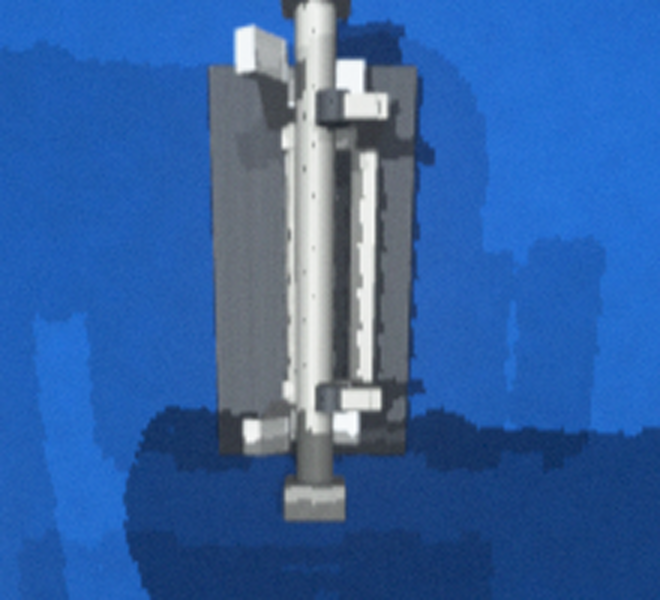

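View pics/s9b.png

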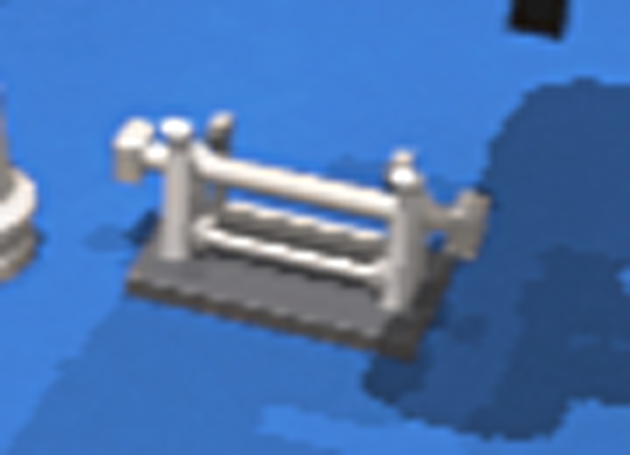

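```bash
python3 - <<'E'
from h import *
c,s=pickle.load(open('w9.pkl','rb'))
M=clipmodel([.560,-.2655],-8.4)
q=(proj(c,M([[-68,0,60],[-80,0,60],[-80,-10,60],[-80,10,60],[0,-6,50],[0,6,50],[40,-1,63],[-40,-1,63]]),s)-[150,0]+.5)*3-.5; print(q.round(1).tolist())
c,s=pickle.load(open('w1.pkl','rb'))
cv2.imwrite('pics/w1b.png',cv2.resize(c['pixels'][115:215,195:300,::-1],None,fx=6,fy=6,interpolation=cv2.INTER_CUBIC))
E
```

```text
[[312.4, 488.5], [312.3, 525.3], [343.3, 525.3], [281.3, 525.2], [332.4, 264.1], [293.3, 264.0], [316.6, 109.0], [315.8, 399.8]]
```

View pics/w1b.png

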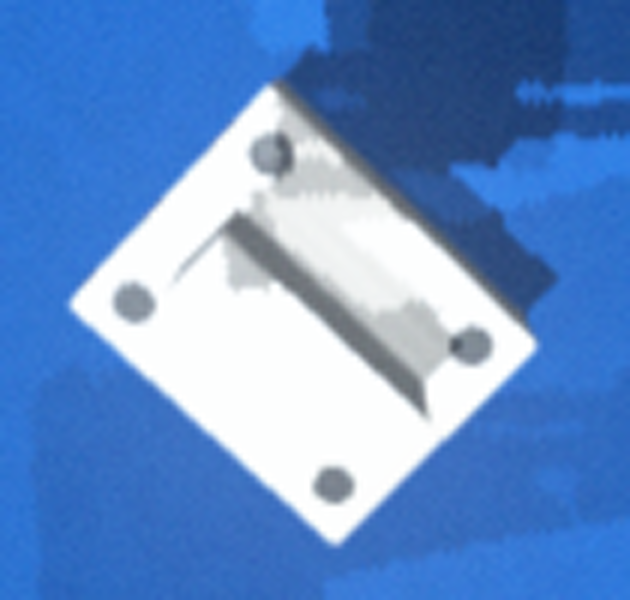

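```bash
python3 - <<'E'
from h import *
c,s=pickle.load(open('w1.pkl','rb'))
f=lambda u:(np.array(u,float)+.5)/6-.5+[195,115]
B=unproj(c,f([[273,85],[537,345],[335,546],[70,303]]),.036,s); n=np.linalg.norm
print(B,[n(B[i]-B[(i+1)%4]) for i in range(4)],B.mean(0))
d=(B[0]-B[1])+(B[3]-B[2]); print(np.degrees(np.arctan2(d[1],d[0])))
T=unproj(c,f([[238,210],[425,380]]),.074,s); print(T,n(T[0]-T[1]))
plan([.44,.20,.22],-8,60)
plan([.44,.28,.20],-5,60)
E
```

```text
[[0.52717087 0.25226181 0.036     ]
 [0.44779487 0.25854184 0.036     ]
 [0.45208601 0.32263951 0.036     ]
 [0.53183365 0.31650347 0.036     ]] [np.float64(0.0796240441417211), np.float64(0.064241140461843), np.float64(0.07998334806619), np.float64(0.06441065157118006)] [0.48972135 0.28748666 0.036     ]
-4.461627147839973
[[0.51777425 0.27157077 0.074     ]
 [0.4685551  0.27410097 0.074     ]] 0.049284145816234456
row [-3.54, -17.73, -2.12, 0.0, 0.0, -0.05, 60.0] dist mm 455.2 rows>= 10.0
row [-4.0, -20.9, -1.32, 0.0, 0.0, -0.65, 60.0] dist mm 533.0 rows>= 11.0
```

```bash
python3 - <<'E'
from h import *
plan([.48,.2875,.165],-4.5,50)
E
```

```text
row [-2.46, -21.43, 0.08, 0.0, 0.0, -0.75, 50.0] dist mm 539.2 rows>= 11.0
```

play_rows(deltas=[[-2.5,-21.4,0,0,0,-0.75,50],[-2.5,-21.4,0,0,0,-0.75,50],[-2.5,-21.4,0,0,0,-0.75,50],[-2.5,-21.4,0,0,0,-0.75,50],[-2.5,-21.4,0,0,0,-0.75,50],[-2.5,-21.4,0,0,0,-0.75,50],[-2.5,-21.4,0,0,0,-0.75,50],[-2.5,-21.4,0,0,0,-0.75,50],[-2.5,-21.4,0,0,0,-0.75,50],[-2.5,-21.4,0,0,0,-0.75,50],[-2.5,-21.4,0,0,0,-0.75,50],[-2.5,-21.4,0,0,0,-0.75,50]])

```text
time_s: 14.05
tcp_pos: [0.4795, 0.2926, 0.1659]
ee_rot: [[0.997, -0.073, 0.001], [-0.073, -0.997, 0.001], [0.001, -0.001, -1.0]]
wrist_force: [-0.2, -0.1, -0.2]
gripper_width: 0.576
```

play_rows(deltas=[[0,0,0,0,0,0,50],[0,0,0,0,0,0,50],[0,0,0,0,0,0,50]])

```text
time_s: 14.35
tcp_pos: [0.4787, 0.2862, 0.1665]
ee_rot: [[0.997, -0.08, -0.0], [-0.08, -0.997, -0.0], [-0.0, 0.0, -1.0]]
wrist_force: [0.2, -0.0, -0.5]
gripper_width: 0.575
```

```bash
python3 - <<'E'
from h import *
s=done([-2.5,-21.4,0],-.75)
c=snap('wrist','w10.png'); pickle.dump((c,s),open('w10.pkl','wb'))
cv2.imwrite('pics/w10b.png',cv2.resize(c['pixels'][80:250,170:340,::-1],None,fx=3.5,fy=3.5,interpolation=cv2.INTER_CUBIC))
E
```

```text
cmd [0.4789 0.287  0.167 ] -4.51 meas [0.4787 0.2862 0.1665] -4.58 F [ 0.2 -0.  -0.5] M [-0.02 -0.04 -0.04] w 0.575 t 14.35
```

View pics/w10b.png

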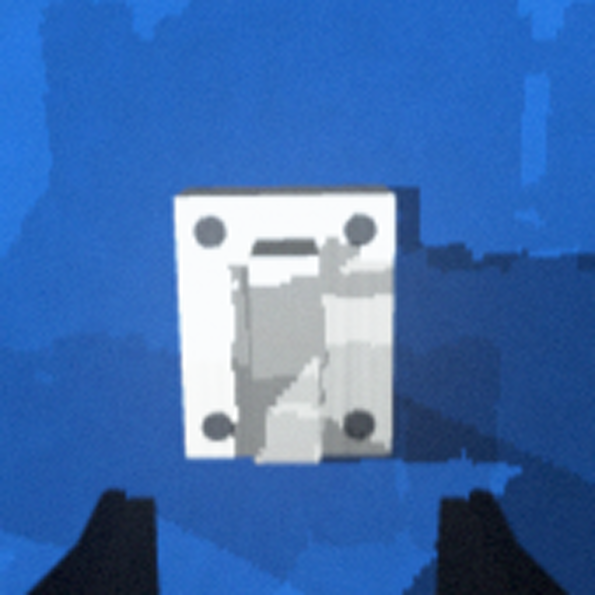

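```bash
python3 - <<'E'
from h import *
c,s=pickle.load(open('w10.pkl','rb'))
f=lambda u:(np.array(u,float)+.5)/3.5-.5+[170,80]
B=unproj(c,f([[394,195],[392,457],[187,458],[175,195]]),.036,s); n=np.linalg.norm
print(B,[n(B[i]-B[(i+1)%4]) for i in range(4)],B.mean(0))
d=(B[0]-B[1])+(B[3]-B[2]); print(np.degrees(np.arctan2(d[1],d[0])))
T=unproj(c,f([[249,255],[321,255],[322,462],[258,462]]),.074,s); print(T.mean(0),[n(T[i]-T[(i+1)%4]) for i in range(4)])
plan([.4897,.2872,.039],-4.5,50)
E
```

```text
[[0.52762335 0.25336053 0.036     ]
 [0.44724944 0.25825578 0.036     ]
 [0.45204196 0.32201038 0.036     ]
 [0.53270411 0.31649104 0.036     ]] [np.float64(0.08052285226783912), np.float64(0.06393447249917551), np.float64(0.08085076176747472), np.float64(0.06333463095249098)] [0.48990471 0.28752943 0.036     ]
-3.7003039060354994
[0.4903456  0.28698451 0.074     ] [np.float64(0.018417226981288844), np.float64(0.05634936841817442), np.float64(0.01738411642351356), np.float64(0.05637202576318532)]
row [0.43, -0.04, 5.12, 0.0, 0.0, -0.0, 50.0] dist mm 128.5 rows>= 3.0
```

play_rows(deltas=[[0.44,-0.03,1.5,0,0,-0.08,50],[0.44,-0.03,3.2,0,0,-0.08,50],[0.44,-0.03,4.5,0,0,-0.08,50],[0.44,-0.03,5.1,0,0,-0.08,50],[0.44,-0.03,5.1,0,0,-0.08,50],[0.44,-0.03,5.1,0,0,-0.08,0],[0.44,-0.03,5.1,0,0,-0.08,0],[0.44,-0.03,5.1,0,0,-0.08,0],[0.44,-0.03,5.1,0,0,-0.08,0],[0.44,-0.03,5.1,0,0,-0.08,0],[0.44,-0.03,5.1,0,0,-0.08,0]])

```text
time_s: 15.5
tcp_pos: [0.4898, 0.2874, 0.0394]
ee_rot: [[0.997, -0.071, 0.001], [-0.071, -0.997, 0.001], [0.001, -0.001, -1.0]]
wrist_force: [-0.2, -0.2, 0.8]
gripper_width: 0.208
```

```bash
python3 - <<'E'
from h import *
s=done([.44,-.03,5.1],-.08)
# hover: 12 mm off both fences, x of block 0
th=np.radians(19.65); R=np.array([[np.cos(th),-np.sin(th)],[np.sin(th),np.cos(th)]])
ctr=np.array([.5295,.0233])
print('home',ctr+R@[.035,.043]); h=ctr+R@[.021,.029]; print(h)
plan([*h,.12],19.65,0)
E
```

```text
cmd [0.4899 0.2869 0.0395] -4.11 meas [0.4898 0.2874 0.0394] -4.1 F [-0.2 -0.2  0.8] M [ 0.08 -0.03  0.01] w 0.208 t 15.5
home [0.54800199 0.07556544]
[0.53952512 0.05767291]
row [2.64, 9.0, -3.22, 0.0, 0.0, -4.75, 0.0] dist mm 247.9 rows>= 5.0
```

play_rows(deltas=[[0,0,-1,0,0,0,0],[0,0,-2.5,0,0,0,0],[2.6,9,-3.2,0,0,-4.75,0],[2.6,9,-3.2,0,0,-4.75,0],[2.6,9,-3.2,0,0,-4.75,0],[2.6,9,-3.2,0,0,-4.75,0],[2.6,9,-3.2,0,0,-4.75,0],[2.6,9,-3.2,0,0,-4.75,0],[2.6,9,-3.2,0,0,-4.75,0],[2.6,9,-3.2,0,0,-4.75,0],[2.6,9,-3.2,0,0,-4.75,0]])

```text
time_s: 16.6
tcp_pos: [0.5377, 0.059, 0.1185]
ee_rot: [[0.941, 0.338, -0.001], [0.338, -0.941, -0.0], [-0.001, -0.0, -1.0]]
wrist_force: [-0.4, 0.4, -4.9]
gripper_width: 0.207
```

```bash
python3 - <<'E'
from h import *
s=done([2.6,9,-3.2],-4.75)
c=snap('wrist','w11.png'); pickle.dump((c,s),open('w11.pkl','wb'))
cv2.imwrite('pics/w11b.png',cv2.resize(c['pixels'][:260,120:390,::-1],None,fx=2.3,fy=2.3,interpolation=cv2.INTER_CUBIC))
th=np.radians(19.65); R=np.array([[np.cos(th),-np.sin(th)],[np.sin(th),np.cos(th)]])
h=np.array([.5295,.0233])+R@[.021,.029]
plan([*h,.0525],19.65,0)
E
```

```text
cmd [0.5386 0.0578 0.1195] 19.64 meas [0.5377 0.059  0.1185] 19.73 F [-0.4  0.4 -4.9] M [-0.04  0.01 -0.02] w 0.207 t 16.6
row [0.03, 0.02, 2.68, 0.0, 0.0, -0.0, 0.0] dist mm 67.0 rows>= 2.0
```

View pics/w11b.png

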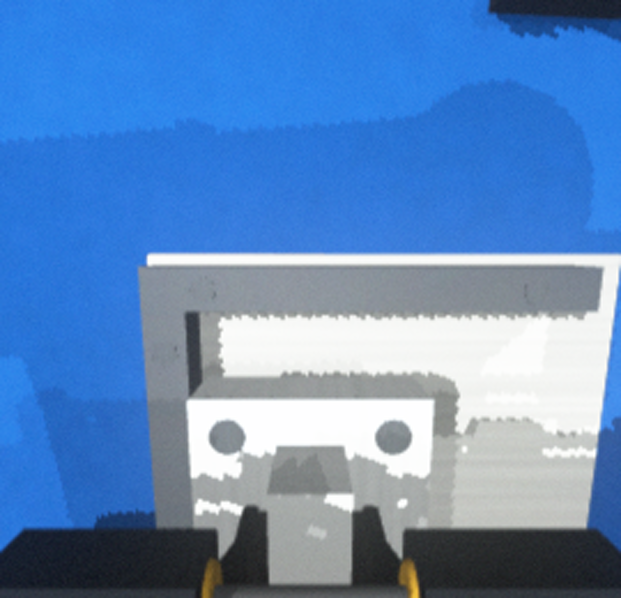

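play_rows(deltas=[[0,0,1.2,0,0,0,0],[0,0,2.2,0,0,0,0],[0,0,2.55,0,0,0,0],[0,0,2.75,0,0,0,0],[0,0,2.85,0,0,0,0],[0,0,2.85,0,0,0,0]])

```text
time_s: 17.25
tcp_pos: [0.54, 0.0588, 0.0494]
ee_rot: [[0.941, 0.337, 0.004], [0.337, -0.941, 0.001], [0.004, 0.0, -1.0]]
wrist_force: [0.4, -0.4, -2.7]
gripper_width: 0.204
```

```bash
python3 - <<'E'
from h import *
s=done([0,0,2.85])
c=snap('wrist','w12.png'); pickle.dump((c,s),open('w12.pkl','wb'))
cv2.imwrite('pics/w12b.png',cv2.resize(c['pixels'][:260,120:390,::-1],None,fx=2.3,fy=2.3,interpolation=cv2.INTER_CUBIC))
E
```

```text
cmd [0.5386 0.0578 0.0483] 19.64 meas [0.54   0.0588 0.0494] 19.7 F [ 0.4 -0.4 -2.7] M [ 0.09 -0.15  0.02] w 0.204 t 17.25
```

View pics/w12b.png

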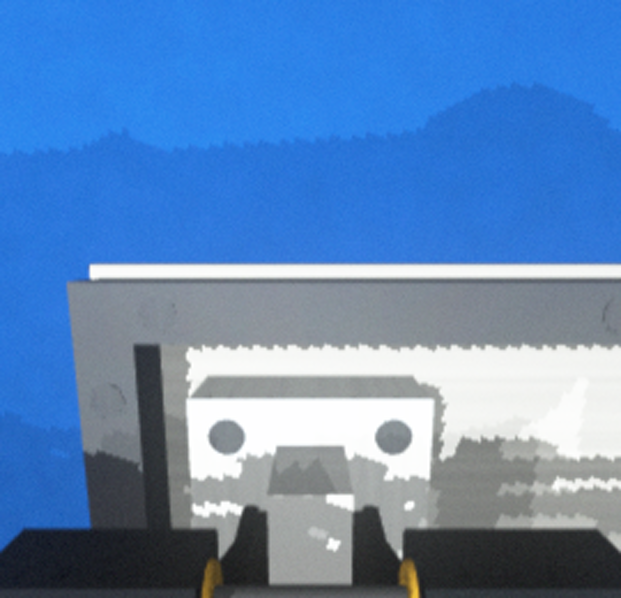

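play_rows(deltas=[[0.2,-0.2,0,0,0,0,0],[0.4,-0.4,0,0,0,0,0],[0.44,-0.5,0,0,0,0,0],[0.48,-0.56,0.0,0,0,0,0],[0.48,-0.6,0.0,0,0,0,0],[0.48,-0.6,0.0,0,0,0,0]])

```text
time_s: 17.9
tcp_pos: [0.5466, 0.0765, 0.0494]
ee_rot: [[0.941, 0.337, 0.004], [0.337, -0.941, 0.0], [0.004, 0.001, -1.0]]
wrist_force: [2.0, -3.1, 6.2]
gripper_width: 0.202
```

```bash
python3 - <<'E'
from h import *
s=done([.48,-.6,0]); R=np.array(s['ee_rot']); print('tool-frame F',R.T@s['wrist_force'],'M',R.T@s['moment'])
c=cmd(); print('lag mm tool', Rdown(c['yaw']).T@(np.array(s['tcp_pos'])-c['pos'])*1000)
E
```

```text
cmd [0.5449 0.076  0.0483] 19.64 meas [0.5466 0.0765 0.0494] 19.72 F [ 2.  -3.1  6.2] M [-0.91 -0.51 -0.04] w 0.202 t 17.9
tool-frame F [ 0.8465339   3.58544143 -6.16120611] M [-1.03152865  0.1768331   0.03842631]
lag mm tool [ 1.79937254  0.02399537 -1.18319555]
```

play_rows(deltas=[[0.06,-0.02,0,0,0,0,0],[0.12,-0.04,0,0,0,0,0],[0.16,-0.06,0,0,0,0,0],[0.2,-0.08,0,0,0,0,0],[0.2,-0.08,0,0,0,0,0]])

```text
time_s: 18.4
tcp_pos: [0.5479, 0.0771, 0.0494]
ee_rot: [[0.942, 0.337, -0.002], [0.337, -0.942, -0.004], [-0.004, 0.003, -1.0]]
wrist_force: [-1.9, -11.8, 11.1]
gripper_width: 0.207
```

```bash
cat >> h.py <<'E'
def fr(s):
    R=np.array(s['ee_rot']); print('tool-frame F',R.T@s['wrist_force'],'M',R.T@s['moment'])
    c=cmd(); print('lag mm tool', Rdown(c['yaw']).T@(np.array(s['tcp_pos'])-c['pos'])*1000)
E
python3 - <<'E'
from h import *
s=done([.2,-.08,0]); fr(s)
E
```

```text
cmd [0.5489 0.0795 0.0483] 19.64 meas [0.5479 0.0771 0.0494] 19.67 F [ -1.9 -11.8  11.1] M [-3.18  0.48  0.06] w 0.207 t 18.4
tool-frame F [ -5.85354183  10.52180507 -11.06724323] M [-2.83521361 -1.52043393 -0.05088147]
lag mm tool [-1.80984037  1.95357631 -1.13296094]
```

play_rows(deltas=[[0.04,-0.02,0,0,0,0,0],[0.08,-0.03,0,0,0,0,0],[0.08,-0.03,0,0,0,0,0],[0.08,-0.03,0,0,0,0,0]])

```text
time_s: 18.8
tcp_pos: [0.5479, 0.0771, 0.0493]
ee_rot: [[0.942, 0.336, -0.006], [0.336, -0.942, -0.006], [-0.008, 0.004, -1.0]]
wrist_force: [-4.4, -13.6, 13.0]
gripper_width: 0.203
```

```bash
python3 - <<'E'
from h import *
s=done([.08,-.03,0]); fr(s)
c=snap('wrist','w13.png'); pickle.dump((c,s),open('w13.pkl','wb'))
cv2.imwrite('pics/w13b.png',cv2.resize(c['pixels'][50:250,120:370,::-1],None,fx=3,fy=3,interpolation=cv2.INTER_CUBIC))
q=snap('side','s13.png'); cv2.imwrite('pics/s13b.png',cv2.resize(q['pixels'][110:270,200:360,::-1],None,fx=3.7,fy=3.7,interpolation=cv2.INTER_CUBIC))
E
```

```text
cmd [0.5506 0.0809 0.0483] 19.64 meas [0.5479 0.0771 0.0493] 19.65 F [ -4.4 -13.6  13. ] M [-4.07  1.17  0.05] w 0.203 t 18.8
tool-frame F [ -8.79417987  11.43881653 -12.8775369 ] M [-3.43829066 -2.4673037  -0.02854848]
lag mm tool [-3.78367116  2.6561001  -1.09196626]
```

View pics/w13b.png

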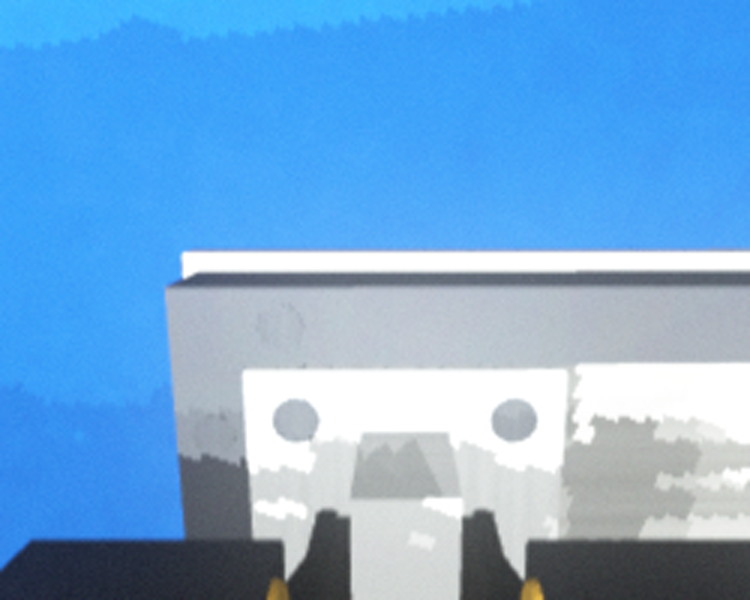

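View pics/s13b.png

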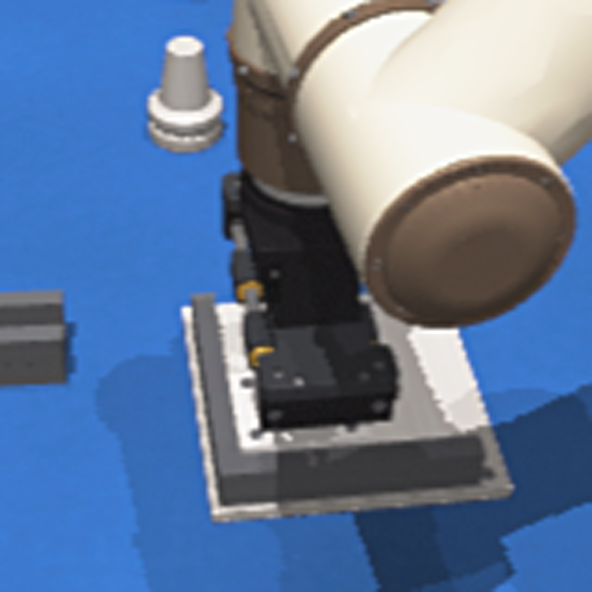

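play_rows(deltas=[[0,0,0,0.03,0.06,0,0],[0.02,0,0,0.06,0.12,0,0],[0.02,0,0,0.06,0.12,0,0],[0.02,0,0,0.06,0.12,0,0]])

```text
time_s: 19.3
tcp_pos: [0.5479, 0.0771, 0.0493]
ee_rot: [[0.942, 0.337, 0.001], [0.337, -0.942, 0.001], [0.001, -0.001, -1.0]]
wrist_force: [-4.3, -13.5, 14.2]
gripper_width: 0.212
```

```bash
python3 - <<'E'
from h import *
s=done([.02,0,0]); fr(s); print(Rdown(19.65).T@np.array(s['ee_rot']))
E
```

```text
cmd [0.551  0.0811 0.0483] 19.64 meas [0.5479 0.0771 0.0493] 19.67 F [ -4.3 -13.5  14.2] M [-4.31  1.46  0.03] w 0.212 t 19.3
tool-frame F [ -8.55130882  11.30587881 -14.20242041] M [-3.56839701 -2.82658806 -0.03329475]
lag mm tool [-4.22312006  2.65213615 -1.05268647]
[[ 9.99999142e-01  3.69643643e-04  1.25709065e-03]
 [-3.68343982e-04  9.99999398e-01 -1.03393877e-03]
 [-1.25747208e-03  1.03347484e-03  9.99998675e-01]]
```

play_rows(deltas=[[0.05,-0.02,0,0.01,0.03,0,0],[0.1,-0.05,0,0.03,0.08,0,0],[0.1,-0.05,0,0.03,0.08,0,0],[0.1,-0.05,0,0.03,0.08,0,0],[0.1,-0.05,0,0.03,0.08,0,0]])

```text
time_s: 19.8
tcp_pos: [0.548, 0.0772, 0.0493]
ee_rot: [[0.942, 0.336, 0.002], [0.336, -0.942, 0.003], [0.003, -0.002, -1.0]]
wrist_force: [-6.7, -18.0, 18.6]
gripper_width: 0.198
```

```bash
python3 - <<'E'
from h import *
s=done([.1,-.05,0]); fr(s); print(np.round(Rdown(19.65).T@np.array(s['ee_rot']),4))
c=snap('wrist','w14.png'); pickle.dump((c,s),open('w14.pkl','wb'))
cv2.imwrite('pics/w14b.png',cv2.resize(c['pixels'][50:250,120:370,::-1],None,fx=3,fy=3,interpolation=cv2.INTER_CUBIC))
q=snap('top','t14.png'); cv2.imwrite('pics/t14b.png',cv2.resize(q['pixels'][110:270,130:400,::-1],None,fx=2.9,fy=2.9,interpolation=cv2.INTER_CUBIC))
q=snap('side','s14.png')
E
```

```text
cmd [0.553  0.0831 0.0483] 19.64 meas [0.548  0.0772 0.0493] 19.66 F [ -6.7 -18.   18.6] M [-5.88  2.17 -0.01] w 0.198 t 19.8
tool-frame F [-12.31764442  14.63691881 -18.7070632 ] M [-4.80419159 -4.022449    0.00523654]
lag mm tool [-6.6311672   3.83572334 -1.03053066]
[[ 1.0e+00  1.0e-04  2.8e-03]
 [-1.0e-04  1.0e+00 -2.3e-03]
 [-2.8e-03  2.3e-03  1.0e+00]]
```

View pics/w14b.png

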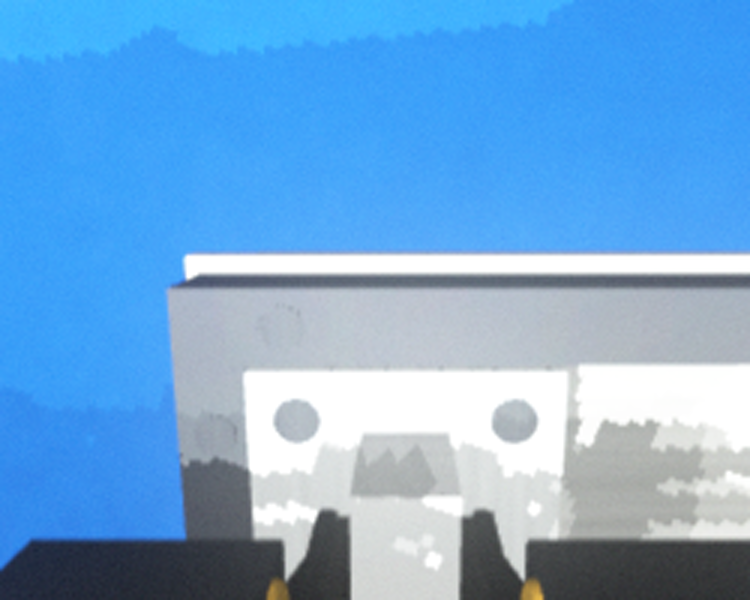

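View pics/t14b.png

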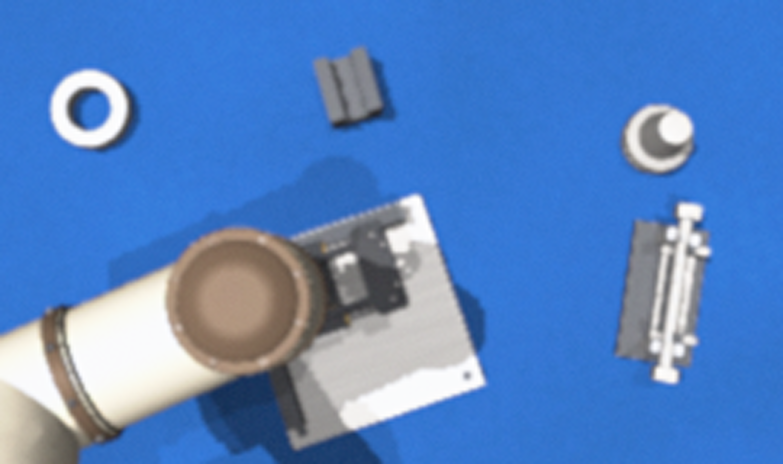

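View pics/s14.png

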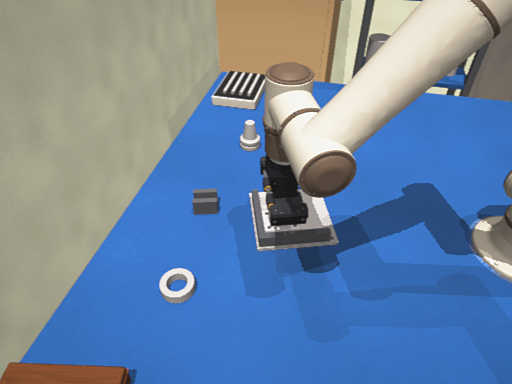

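play_rows(deltas=[[0,0,0,0,0,0,0],[0,0,0,0,0,0,0],[0,0,0,0,0,0,0],[0,0,0,0,0,0,0],[0,0,0,0,0,0,0]])

```text
time_s: 20.45
tcp_pos: [0.548, 0.0772, 0.0493]
ee_rot: [[0.942, 0.336, 0.002], [0.336, -0.942, 0.003], [0.003, -0.002, -1.0]]
wrist_force: [-7.9, -18.5, 18.4]
gripper_width: 0.206
```

```bash
python3 - <<'E'
from h import *
s=r.sense(); R=np.array(s['ee_rot']); print(R.T@s['wrist_force'], s['tcp_pos'],s['gripper_width'],s['time_s'],np.round(Rdown(19.65).T@R,4)[2])
print(r.finish_job())
E
```

```text
[-13.59987997  14.75573213 -18.46978861] [0.54799561 0.07724458 0.04928919] 0.20561791146614 20.45 [-0.0028  0.0022  1.    ]
the job is handed in; nothing more can be done
None
```

Both parts of the job are done and handed in at 20.5 s of the allowed 61 s.

- **Rod:** I took it off the nest and pushed it down past the sprung jaw until it bottomed, with about 19 N on the wrist, then released it. Pictures from the wrist and side afterwards show it in both fork slots. Both jaw noses are back over its middle, and it sits about 2 mm off centre along its length, against the 13 mm allowed.
- **Block:** I gripped it by the tang, set it on the plate and slid it into the corner. It is still gripped and pressed at about 14 N against the far fence, 15 N against the left fence and 18 N down. The gripper is level to about 0.2° and within about 0.1° of the nest's measured angle. It did not move when I pressed harder, and the wrist picture shows the block flush on both fences.
- **Disagreement:** the final gripper position is about 1.7 mm from the block's home position that I worked out from the images. That is within the camera calibration plus the offset of my grip, so I relied on the contact forces instead.
- **Other parts:** the tool holder, vee block and collar look unmoved in the last top and side views, by eye only.

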